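# Index the turntable and take a focused product picture

### The job

Set up and take a product picture of the tin of balm: turn the clicking photo turntable by its upright post until the post stands at the red mark on the housing. Then press the orange release button to its halfway stop and keep it there for about a second so that the camera focuses, press it fully down to take the picture, and let it come back up. The tin must stay standing in the middle of the turntable, and the jar, dropper bottle and tin lid beside the work stay where they are.

Things in the scene. Friction and masses are not known exactly. Their poses are not given: they have to be found in the camera images.
- photo_rig: Fixed rig; origin on the worktop under the turntable axis. White round housing, 180 mm diameter, 34 mm high; 12 rim marks every 30 degrees, thin black, but red in the rig's -y direction. Grey disc on it, 150 mm diameter, top 45 mm above the worktop. In +y a beam carries a black camera facing the disc: lens front 163 mm from the axis, body 104 mm wide, top at 110 mm, ending 240 mm from the axis.
- turntable (a joint): Disc angle in rad, growing anticlockwise from above; 0: post at the red mark. It clicks into rest every 30 degrees (0.524 rad); let go between two, it snaps to the nearer one. About 2 to 4 N at the post to leave a click. Starts two, three or four clicks clockwise of the red mark (near -1.05, -1.57 or -2.09): turn it anticlockwise.
- post_top (a point): Centre of the top of the upright round steel post on the disc, by which it is turned: 12 mm diameter, 65 mm tall above the disc, its top 110 mm above the worktop, 60 mm from the turntable's axis. It can be pinched from above and led round in an arc.
- balm_tin: Open aluminium tin of green balm, 55 mm diameter, 24 mm high, about 60 g, standing loose in the middle of the disc. Origin: centre of its underside (45 mm above the worktop); z up.
- release_box: Grey release box fixed to the worktop, 74 mm (its x) by 92 mm (its y) by 26 mm high, with the orange button in its middle. Origin: centre of its underside.
- button_top (a point): Centre of the top face of the orange button: 36 mm diameter, 48 mm above the worktop when up. It goes 12 mm straight down in all: 6 mm to the halfway stop, 6 mm more to the bottom, and springs back up when let go.
- release_half (a joint): First stage of the button in m: 0 up, 0.006 at the halfway stop. Light spring: 1 N to start it, 3 N at the stop.
- release_full (a joint): Second stage of the button in m, on from the halfway stop: 0 not begun, 0.006 fully down (the button is then 12 mm down). It yields only above 11 N and takes 15 N fully down.
- gold_jar: Bystander: glass jar with a gold lid, 63 mm diameter, 72 mm high, beyond the turntable. Origin: centre of its underside.
- dropper: Bystander: brown dropper bottle with a black top, 34 mm diameter, 98 mm high, beyond the release box. Origin: centre of its underside.
- tin_cover: Bystander: flat aluminium tin lid, 58 mm diameter, 10 mm high, lying on the worktop. Origin: centre of its underside.
There are look-alikes about, which are no part of the job. There is more than one size of the balm_tin; the one meant has the size given above.

How it is judged (in metres and radians):
On the way, in this order (a step that is already met when the one before it is completed fails the run):
1. the turntable rests in the click at the red mark (within 0.1 rad) (value of joint turntable between -0.1 and 0.1 rad), for 0.3 s.
2. with the turntable there, the button is kept at its halfway stop (first stage at least 5 mm, second under 1.2 mm) for 0.7 s (all of step 1 and value of joint release_half above 0.005 m and value of joint release_full below 0.0012 m), for 0.7 s.
3. the button is fully down (second stage at least 4.5 mm) (all of step 1 and value of joint release_half above 0.005 m and value of joint release_full above 0.0045 m), for 0.05 s.
At the end, for the whole second after the job is handed in: The post stands at the red mark (joint within 0.1 rad of 0), the button is up again (first stage under 1.5 mm, second under 1.2 mm), the tin stands upright and still on the disc with its centre within 30 mm of the axis, and the jar, dropper bottle and lid are within 30 mm of where they stood (all of step 1 and value of joint release_half below 0.0015 m and value of joint release_full below 0.0012 m and horizontal distance between balm_tin and photo_rig below 0.03 m and angle between balm_tin's own z axis and vertical below 0.2 rad and height (world z) of balm_tin below 0.055 m and linear speed of balm_tin below 0.02 m/s and distance of each of gold_jar, dropper, tin_cover from where it was at the start of the episode below 0.03 m); the robot touches nothing.
It fails at once if a picture is taken (button past its halfway stop by 4.5 mm) while the turntable is off the red mark (value of joint release_full above 0.0045 m and not (value of joint turntable between -0.1 and 0.1 rad)).
It fails at once if the tin is pushed more than 30 mm off the middle or tipped over (horizontal distance between balm_tin and photo_rig above 0.03 m or angle between balm_tin's own z axis and vertical above 0.5 rad).
It fails at once if a bystander is moved more than 30 mm (distance of any of gold_jar, dropper, tin_cover from where it was at the start of the episode above 0.03 m).
It also fails if it takes over 58 s, if anything falls off the work surface, if the arm or the gripper's body presses on something with over 40 N, if the wrist force passes 120 N, or if a joint passes its speed limit or range.

### The arm

A 6-joint arm with a two-finger parallel gripper is mounted at the origin on a cart in front of the work surface, level with it; the furniture and walls round the work are solid. World frame = base frame: x ahead of the robot, y to its left, z up, the work surface at z = 0. Lengths are in mm, angles in rad, forces in N, time in s.
With the tool pointing down it reaches from about 300 to 775 mm from the base axis. Payload 14.6 kg.
Tool frame: the origin (TCP) lies midway between the tips of the shut fingers; the grasp point (between the pads) lies 19 mm behind it; z points along the fingers, y is the line along which they close (so a half turn about z gives the same grasp; the last joint's range is limited). The gripper opens to 94 mm and grips with 3 to 60 N. Pads are 16 mm wide; open, the fingers measure 119 mm over their backs; the gripper's body (75 mm by 177 mm) begins 78 mm behind the grasp point.
Start: joints at [-1.206, 0.3, 1.521, -0, 1.321, -0.067], TCP at [230.17, -499.51, 185.146] pointing down, gripper open.
Joint ranges: [-3.03, 3.03], [-0.79, 2.21], [0.23, 2.52], [-1.04, 4.18], [0, 3.07], [-2.55, 2.55]. Speed limits (rad/s): [2.22, 2.22, 2.57, 3.14, 3.14, 3.14].

### API

Orientations are given as [roll, pitch, yaw] about the fixed x, y, z axes, in that order (R = Rz(yaw) Ry(pitch) Rx(roll)).
In Python, from cell import manip, camera gives the robot as it stands.
- The arm moves only by the tool move_arm, never from a script. Its arguments are lists of equal length, an entry for each row: "dp": the shift along the world's x, y, z in mm, a list of three; "rotation": the turn, a rotation vector about the world's x, y, z in rad, a list of three; "hand": the opening, from 0 (shut) to 1 (fully open). A call has 1 to 10 rows; each row shifts and turns the commanded pose from where the row before left it; what a row does not reach is not made up. A row lasts 1/8 s, in which the tool goes at most 62.5 mm and 10.7 degrees, less where a joint would pass 70% of its speed; a pose out of reach is approached as far as the arm can. A call with a gripper value outside its range is refused whole. The fingers move at their own pace and stop on an object; "newtons" is the grip in N (left out, the last holds). Time passes only in rows, so rows that do not move let the fingers close. It gives the time, the measured TCP pose, the force, the opening and the grip force at its end, in the units of the state.
- manip.read_state(): the state, without advancing time (a new reading comes with each control period).
- camera(name): name is "side" or "top" or "wrist"; returns a dict with "image" (480x640x3 uint8, red, green, blue), "fx", "fy", "cx", "cy" (pixels), "R" (3x3) and "t" (3): a world point X has camera coordinates R X + t; the wrist camera has in their place "mount" (4x4, takes a point from camera to tool coordinates, whose origin is the TCP and whose axes are the flange's). Camera axes: x right, y down, z forward; pixel columns grow to the right and rows downward; lengths in mm; the calibration is good to about 2 mm. A picture is of the moment at which its call begins: read the wrist's pose just before it. There is no depth.
- manip.sign_off(): hands the job in; it is judged then, once.
The state is a dict: "clock": time; "joints": joint angles; "qd": joint speeds; "effort": joint torques, N m; "eef_pos": TCP position; "eef_rot": TCP orientation; "wrist_force": force on the tool from outside, world axes, zero at the start; "moment": the same for the moment, N m; "finger_gap": finger opening in mm; "finger_force": force on a finger pad.
Only numpy, scipy, OpenCV 4.12 (cv2) and the standard library are available. Lean on these libraries where they do the work, as an engineer would, in place of code of your own. Each camera call takes 0.05 s, during which the arm holds its last target. There are 200 camera calls.

## Working session

There is one attempt and no reset: what is moved stays moved. The work goes in short steps, Python scripts to look and compute and a tool call to move; the robot and the scene stay as the last step left them, time stands still between calls to the robot, and variables do not carry over. Pictures are saved under pics/ and viewed, at most 10 in all, crops included, and the job is handed in when it is done.

Besides the shell and the picture viewer there is one more tool, called after "Call:" by a JSON object that holds its "method" and its "body", one argument or row to a line. move_arm: Moves the arm, as the interface text tells. Its arguments: {"type":"object","properties":{"dp":{"type":"array","items":{"type":"array","items":{"type":"number"}}},"rotation":{"type":"array","items":{"type":"array","items":{"type":"number"}}},"hand":{"type":"array","items":{"type":"number"}},"newtons":{"type":"number"}},"required":["dp","rotation","hand"]}

```bash
mkdir -p pics; cat > h.py <<'E'
import numpy as np, cv2
from cell import manip, camera
def shot(n,f):
    c=camera(n); cv2.imwrite(f,cv2.cvtColor(c["image"],cv2.COLOR_RGB2BGR)); 
    np.savez(f+'.npz',**{k:v for k,v in c.items()}); return c
def ray(c,u,v,z):
    R=np.array(c["R"]);t=np.array(c["t"]).ravel()
    d=R.T@np.array([(u-c["cx"])/c["fx"],(v-c["cy"])/c["fy"],1]); o=-R.T@t
    return (o+d*(z-o[2])/d[2]).round(1)
def proj(c,X):
    p=np.array(c["R"])@np.array(X)+np.array(c["t"]).ravel(); return [round(float(c["fx"]*p[0]/p[2]+c["cx"]),1),round(float(c["fy"]*p[1]/p[2]+c["cy"]),1)]
E
python3 - <<'E'
from h import *
for n in("top","side"):
    c=shot(n,f"pics/{n}0.png"); print(n,-np.array(c["R"]).T@np.array(c["t"]).ravel())
print(manip.read_state())
E
```

```text
top [ 474.01331229  -45.89555643 1042.93702722]
side [ 521.22745613 -860.02599198  719.6627683 ]
{'clock': 0.1, 'joints': array([-1.20559627e+00,  3.00422410e-01,  1.52153527e+00, -2.30407029e-05,
        1.32068977e+00, -6.66021283e-02]), 'qd': array([ 6.45390501e-05, -1.91149426e-03, -1.24179491e-03,  2.21686558e-04,
        4.50488127e-04,  2.83151689e-04]), 'effort': array([ 8.94040641e-04, -5.32649016e+01, -3.53286195e+01,  7.09228450e-02,
        2.35017546e-02, -4.84147199e-05]), 'eef_pos': array([ 230.07606392, -499.27618112,  184.63242359]), 'eef_rot': array([-3.14053870e+00, -4.79320431e-05,  4.31807871e-01]), 'wrist_force': array([ 0.27990009, -0.58186562, -0.64784113]), 'moment': array([0.02208754, 0.03632901, 0.00282854]), 'finger_force': 0.0, 'finger_gap': 93.90281440740732}
```

View pics/top0.png

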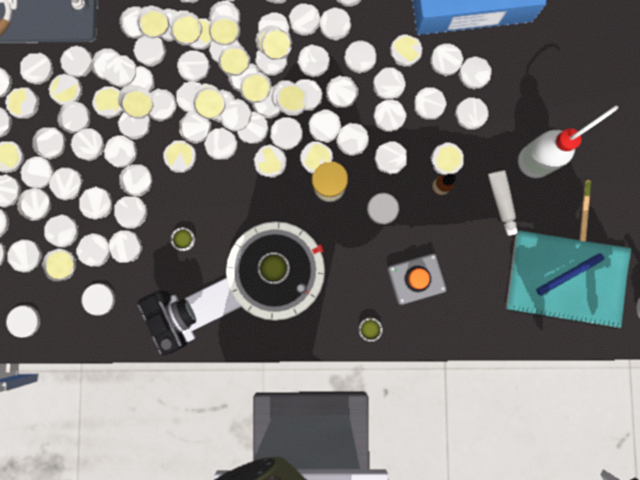

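View pics/side0.png

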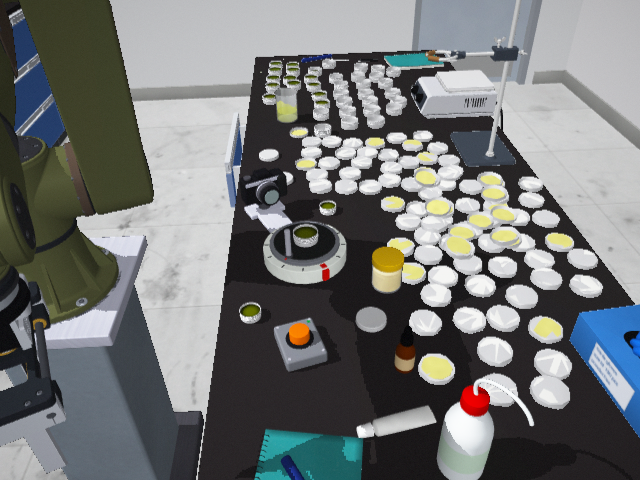

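The top view shows the turntable at (275,270) with the tin in its middle at (273,267), the post near (301,288), the red mark at (318,250), and the button at (418,279). The jar is at (330,180), the lid at (383,208) and the dropper at (445,184).
Candidates for the tin are (273,267) on the disc, and the smaller ones at (182,239) and (371,329). By the description I choose the one on the disc, and check it in a crop.

```bash
python3 - <<'E'
from h import *
im=cv2.imread("pics/top0.png")
cv2.imwrite("pics/crop1.png",cv2.resize(im[210:335,220:380],None,fx=5,fy=4.8*100/96,interpolation=cv2.INTER_CUBIC)[:600])
c=np.load("pics/top0.png.npz")
hsv=cv2.cvtColor(im,cv2.COLOR_BGR2HSV)
m=cv2.inRange(hsv,(5,180,150),(18,255,255)); m[:,:390]=0;m[:250]=0;m[310:]=0;m[:,450:]=0
M=cv2.moments(m); u,v=M['m10']/M['m00'],M['m01']/M['m00']; print("button",u,v,ray(c,u,v,48),M['m00']/255)
print("axis",ray(c,275.5,271,34),"post",ray(c,301,288,110),"red",ray(c,318,250,34),"tin",ray(c,273.5,267.5,69))
for n,u,v,z in(("jar",330,179,72),("lid",383,208,10),("drop",449,181,98),("camtop",160,320,110)):print(n,ray(c,u,v,z))
E
```

```text
button 418.8664596273292 278.20186335403724 [ 501.7 -216.    48. ] 322.0
axis [517.2  43.2  34. ] post [485.   -6.5 110. ] red [555.2 -34.8  34. ] tin [521.9  43.7  69. ]
jar [679.3 -57.6  72. ]
lid [ 635.7 -158.1   10. ]
drop [ 668.3 -263.8   98. ]
camtop [433.1 231.  110. ]
```

View pics/crop1.png

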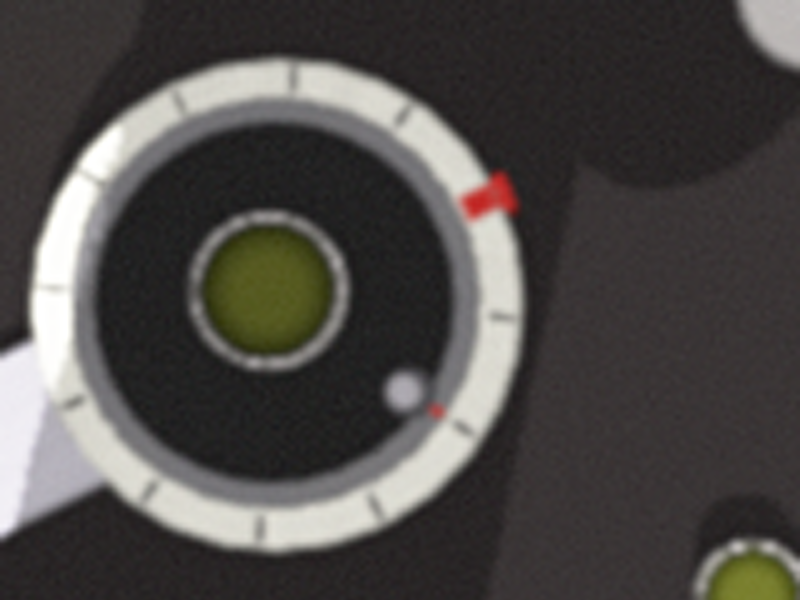

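The crop shows the 55 mm tin on the disc at crop (269,291), the post top at (404,390) and the red mark at (478,206) to (505,190). The post sits two rim marks clockwise of red.

```bash
python3 - <<'E'
from h import *
c=np.load("pics/top0.png.npz")
P=lambda x,y,z: ray(c,220+(x+.5)/5-.5,210+(y+.5)/5-.5,z)
ax=P(277.5,304.5,34); post=P(404,390,110); tin=P(269,291,69)
print(ax,post,tin,"r post",np.hypot(*(post-ax)[:2]))
marks=[(478,206),(500,318),(460,430),(376,509),(260,530),(149,493),(73,404),(50,289),(92,181),(180,100),(293,78),(403,117)]
W=np.array([P(x,y,34) for x,y in marks]); print("mean",W.mean(0), np.hypot(*(W-W.mean(0))[:,:2].T).round(1))
C=W.mean(0)
a=[np.unwrap([np.arctan2(*(w-C)[1::-1]) ])[0] for w in W]
off=[(x+i*np.pi/6+np.pi)%(2*np.pi)-np.pi for i,x in enumerate(a)]; print(np.round(off,3))
th=np.mean(off); print("red angle",th, "post angle",np.arctan2(*(post-C)[1::-1]), "dif", np.hypot(*(post-C)[:2]))
for k in range(0,9): 
    t=th-np.pi/3+k*np.pi/24; print(k,(C[:2]+60*np.array([np.cos(t),np.sin(t)])).round(1))
s=np.load("pics/side0.png.npz")
print("side proj: post",proj(s,post),"axis45",proj(s,[*C[:2],34]),"button",proj(s,[501.7,-216,48]))
E
```

```text
[518.1  44.   34. ] [485.7  -5.5 110. ] [521.4  43.9  69. ] r post 59.160882346361284
mean [518.44166667  44.49166667  34.        ] [82.1 82.2 81.7 83.2 82.3 82.7 82.5 83.2 81.7 83.3 83.5 82.8]
[-1.127 -1.118 -1.13  -1.118 -1.118 -1.118 -1.119 -1.12  -1.116 -1.13
 -1.121 -1.124]
red angle -1.1216677979417091 post angle -2.1506382141958804 dif 59.75937978445079
0 [484.7  -5.1]
1 [491.4  -9.1]
2 [498.6 -12.1]
3 [506.2 -14.2]
4 [514.  -15.3]
5 [521.8 -15.4]
6 [529.6 -14.5]
7 [537.2 -12.5]
8 [544.5  -9.6]
side proj: post [285.9, 230.3] axis45 [303.2, 244.7] button [297.5, 329.5]
```

Marks, radii and post all agree: axis (518.4,44.5), red direction -1.122 rad, post about two clicks clockwise. Moving above the post with fingers closing along x.

Call:
{"method": "move_arm", "body": {
  "dp": [
    [25.5, 49.4, 0],
    [25.5, 49.4, 0],
    [25.5, 49.4, 0],
    [25.5, 49.4, 0],
    [25.5, 49.4, 0],
    [25.5, 49.4, 0],
    [25.5, 49.4, 0],
    [25.5, 49.4, 0],
    [25.5, 49.4, 0],
    [25.5, 49.4, 0]
  ],
  "rotation": [
    [0, 0, 0.114],
    [0, 0, 0.114],
    [0, 0, 0.114],
    [0, 0, 0.114],
    [0, 0, 0.114],
    [0, 0, 0.114],
    [0, 0, 0.114],
    [0, 0, 0.114],
    [0, 0, 0.114],
    [0, 0, 0.114]
  ],
  "hand": [1, 1, 1, 1, 0.6, 0.6, 0.6, 0.6, 0.6, 0.6],
  "newtons": 15
}}

```text
clock: 1.35
eef_pos: [485.6, -3.7, 185.0]
eef_rot: [-3.141, 0.0, 1.576]
wrist_force: [0.0, -1.5, 0.8]
finger_gap: 56.3
finger_force: 0.0
```

Call:
{"method": "move_arm", "body": {
  "dp": [
    [0, 0, -25],
    [0, 0, -25],
    [0, 0, -25],
    [0, 0, -20],
    [0, 0, -10],
    [0, 0, 0]
  ],
  "rotation": [
    [0, 0, 0],
    [0, 0, 0],
    [0, 0, 0],
    [0, 0, 0],
    [0, 0, 0],
    [0, 0, 0]
  ],
  "hand": [0.6, 0.6, 0.6, 0.6, 0.6, 0.6]
}}

```text
clock: 2.1
eef_pos: [485.0, -5.5, 79.9]
eef_rot: [-3.141, -0.0, 1.572]
wrist_force: [-0.2, 0.1, 0.5]
finger_gap: 56.5
finger_force: 0.0
```

```bash
python3 - <<'E'
from h import *
shot("wrist","pics/w1.png")
E
```

```text
(no output)
```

View pics/w1.png

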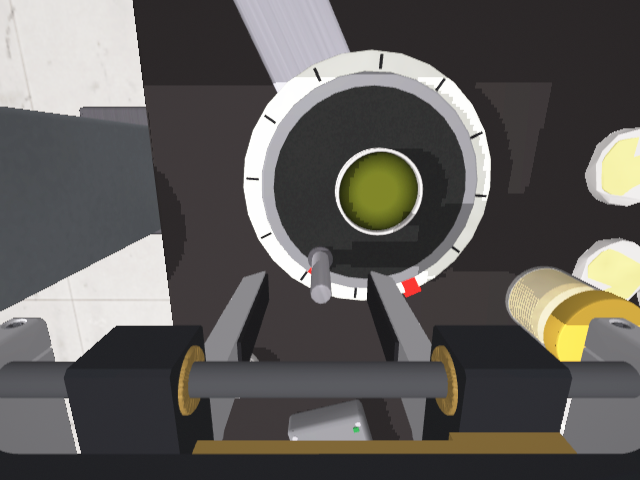

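The post (top at (320,292)) stands midway between the fingers, and the tin is clear at (378,190). Closing.

Call:
{"method": "move_arm", "body": {
  "dp": [
    [0, 0, 0],
    [0, 0, 0],
    [0, 0, 0],
    [0, 0, 0],
    [0, 0, 0]
  ],
  "rotation": [
    [0, 0, 0],
    [0, 0, 0],
    [0, 0, 0],
    [0, 0, 0],
    [0, 0, 0]
  ],
  "hand": [0, 0, 0, 0, 0],
  "newtons": 15
}}

```text
clock: 2.78
eef_pos: [485.7, -5.3, 80.3]
eef_rot: [3.14, -0.0, 1.572]
wrist_force: [3.0, -0.1, -1.7]
finger_gap: 11.4
finger_force: 15.0
```

Call:
{"method": "move_arm", "body": {
  "dp": [
    [6.7, -4.0, 0],
    [7.2, -3.0, 0],
    [7.6, -2.1, 0],
    [7.8, -1.1, 0],
    [7.8, -0.1, 0],
    [7.8, 0.9, 0],
    [7.6, 2.0, 0],
    [7.3, 2.9, 0],
    [0, 0, 0],
    [0, 0, 0]
  ],
  "rotation": [
    [0, 0, 0],
    [0, 0, 0],
    [0, 0, 0],
    [0, 0, 0],
    [0, 0, 0],
    [0, 0, 0],
    [0, 0, 0],
    [0, 0, 0],
    [0, 0, 0],
    [0, 0, 0]
  ],
  "hand": [0, 0, 0, 0, 0, 0, 0, 0, 0, 0]
}}

```text
clock: 4.03
eef_pos: [545.2, -9.8, 80.3]
eef_rot: [3.141, -0.0, 1.572]
wrist_force: [2.0, 1.6, 3.2]
finger_gap: 11.2
finger_force: 15.0
```

```bash
python3 - <<'E'
from h import *
shot("wrist","pics/w2.png")
E
```

```text
(no output)
```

View pics/w2.png

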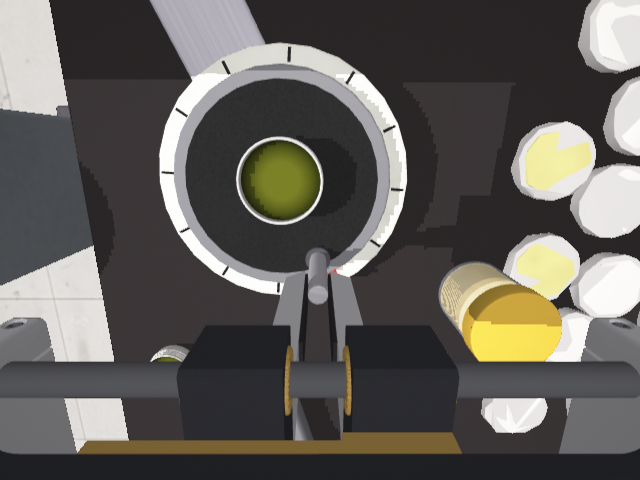

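The post is at the red mark, the tin still centred (280,180). Releasing and rising.

Call:
{"method": "move_arm", "body": {
  "dp": [
    [0, 0, 0],
    [0, 0, 0],
    [0, 0, 0],
    [0, 0, 20],
    [0, 0, 30],
    [0, 0, 30]
  ],
  "rotation": [
    [0, 0, 0],
    [0, 0, 0],
    [0, 0, 0],
    [0, 0, 0],
    [0, 0, 0],
    [0, 0, 0]
  ],
  "hand": [0.5, 0.5, 0.5, 0.5, 0.5, 0.5]
}}

```text
clock: 4.82
eef_pos: [544.7, -10.1, 160.9]
eef_rot: [-3.141, 0.0, 1.572]
wrist_force: [0.2, -0.2, 0.2]
finger_gap: 47.0
finger_force: 0.0
```

Call:
{"method": "move_arm", "body": {
  "dp": [
    [-5, -20, 0],
    [-7, -36, 0],
    [-7, -36, 0],
    [-7, -36, 0],
    [-7, -36, 0],
    [-7, -32, 0],
    [-3.5, -10.2, 0],
    [0, 0, -20],
    [0, 0, -20],
    [0, 0, 0]
  ],
  "rotation": [
    [0, 0, 0],
    [0, 0, 0],
    [0, 0, 0],
    [0, 0, 0],
    [0, 0, 0],
    [0, 0, 0],
    [0, 0, 0],
    [0, 0, 0],
    [0, 0, 0],
    [0, 0, 0]
  ],
  "hand": [0.5, 0.5, 0, 0, 0, 0, 0, 0, 0, 0]
}}

```text
clock: 6.08
eef_pos: [500.9, -215.3, 119.0]
eef_rot: [-3.139, -0.001, 1.572]
wrist_force: [-0.3, 0.1, 0.5]
finger_gap: 0.3
finger_force: 0.0
```

```bash
python3 - <<'E'
from h import *
shot("top","pics/t2.png"); s=shot("side","pics/s2.png")
a=cv2.imread("pics/t2.png")[200:350,200:460]; b=cv2.imread("pics/s2.png")[200:380,220:440]
cv2.imwrite("pics/c2.png",np.vstack([cv2.resize(a,(520,300)),cv2.resize(b,(520,300))]))
E
```

```text
(no output)
```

View pics/c2.png

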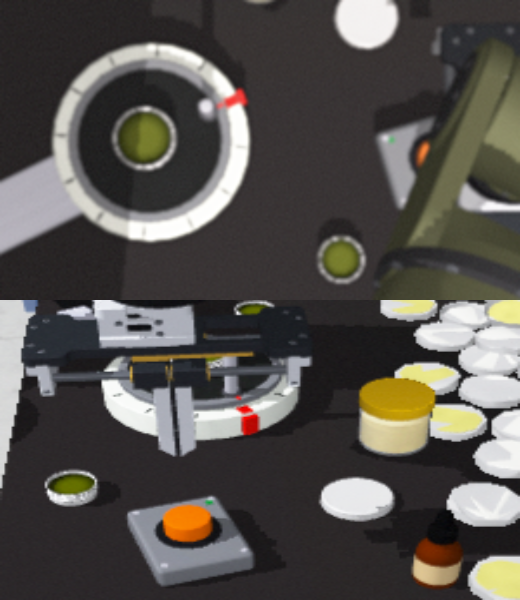

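The post stands at the red mark with the tin centred, and the shut fingers are above the button. Going down to it.

Call:
{"method": "move_arm", "body": {
  "dp": [
    [0, 0, -25],
    [0, 0, -25],
    [0, 0, -15],
    [0, 0, -4],
    [0, 0, 0]
  ],
  "rotation": [
    [0, 0, 0],
    [0, 0, 0],
    [0, 0, 0],
    [0, 0, 0],
    [0, 0, 0]
  ],
  "hand": [0, 0, 0, 0, 0]
}}

```text
clock: 6.8
eef_pos: [501.8, -216.3, 51.8]
eef_rot: [3.141, 0.0, 1.572]
wrist_force: [-0.1, 0.5, -0.0]
finger_gap: 0.3
finger_force: 0.0
```

Call:
{"method": "move_arm", "body": {
  "dp": [
    [0, 0, -2],
    [0, 0, -2],
    [0, 0, -2],
    [0, 0, 0]
  ],
  "rotation": [
    [0, 0, 0],
    [0, 0, 0],
    [0, 0, 0],
    [0, 0, 0]
  ],
  "hand": [0, 0, 0, 0]
}}

```text
clock: 7.3
eef_pos: [501.4, -216.2, 45.0]
eef_rot: [-3.141, -0.0, 1.572]
wrist_force: [-0.3, -0.7, -0.0]
finger_gap: 0.1
finger_force: 0.0
```

Call:
{"method": "move_arm", "body": {
  "dp": [
    [0, 0, -1],
    [0, 0, 0],
    [0, 0, 0]
  ],
  "rotation": [
    [0, 0, 0],
    [0, 0, 0],
    [0, 0, 0]
  ],
  "hand": [0, 0, 0]
}}

```text
clock: 7.68
eef_pos: [501.5, -216.2, 44.2]
eef_rot: [3.142, 0.0, 1.572]
wrist_force: [0.7, 0.5, 0.6]
finger_gap: 0.8
finger_force: 0.0
```

Call:
{"method": "move_arm", "body": {
  "dp": [
    [0, 0, -1.5],
    [0, 0, 0],
    [0, 0, 0]
  ],
  "rotation": [
    [0, 0, 0],
    [0, 0, 0],
    [0, 0, 0]
  ],
  "hand": [0, 0, 0]
}}

```text
clock: 8.05
eef_pos: [501.5, -216.2, 42.6]
eef_rot: [-3.142, 0.0, 1.572]
wrist_force: [0.1, -0.5, -0.2]
finger_gap: 0.5
finger_force: 0.0
```

Call:
{"method": "move_arm", "body": {
  "dp": [
    [0, 0, -1],
    [0, 0, 0],
    [0, 0, 0]
  ],
  "rotation": [
    [0, 0, 0],
    [0, 0, 0],
    [0, 0, 0]
  ],
  "hand": [0, 0, 0]
}}

```text
clock: 8.43
eef_pos: [501.5, -216.2, 41.6]
eef_rot: [3.142, -0.0, 1.572]
wrist_force: [-0.3, -0.5, -0.4]
finger_gap: 0.1
finger_force: 0.0
```

No force yet, so I look before going further.

```bash
python3 - <<'E'
from h import *
s=shot("side","pics/s3.png"); w=shot("wrist","pics/w3.png")
b=cv2.imread("pics/s3.png")[230:380,230:430]
cv2.imwrite("pics/c3.png",np.hstack([cv2.resize(b,(480,360),interpolation=cv2.INTER_CUBIC),cv2.resize(cv2.imread("pics/w3.png"),(320,240))[np.r_[0:240,[0]*120]]]))
print(proj(s,[501.5,-216.2,41.6]),proj(s,[501.7,-216,48]))
E
```

```text
[297.5, 332.1] [297.5, 329.5]
```

View pics/c3.png

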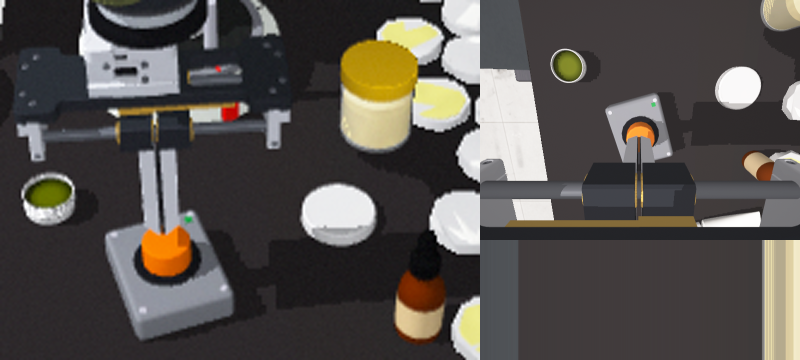

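```bash
python3 - <<'E'
from h import *
s=np.load("pics/s3.png.npz")
print(proj(s,[500.9,-215.3,119]))
b=cv2.imread("pics/s3.png")[300:360,270:330]; w=cv2.imread("pics/w3.png")[190:330,230:370]; o=cv2.imread("pics/side0.png")[300:360,270:330]
r=lambda i:cv2.resize(i,(266,266),interpolation=cv2.INTER_CUBIC)
cv2.imwrite("pics/c4.png",np.hstack([r(o),r(b),r(w)]))
w=np.load("pics/w3.png.npz"); st=manip.read_state(); print(st["eef_pos"],st["eef_rot"],w["mount"],w["fx"],w["cx"],w["cy"])
E
```

```text
[294.9, 299.1]
[ 501.47327804 -216.20904215   41.66357459] [3.14156650e+00 1.61246627e-05 1.57178960e+00] [[ 5.37015506e-04 -9.64805956e-01 -2.62962316e-01  7.70028123e+01]
 [ 9.99999845e-01  4.78612067e-04  2.86153738e-04 -2.69163815e-01]
 [-1.50225893e-04 -2.62962429e-01  9.64806063e-01 -2.00141000e+02]
 [ 0.00000000e+00  0.00000000e+00  0.00000000e+00  1.00000000e+00]] 337.84546671409555 317.4650464678388 239.9945867537044
```

View pics/c4.png

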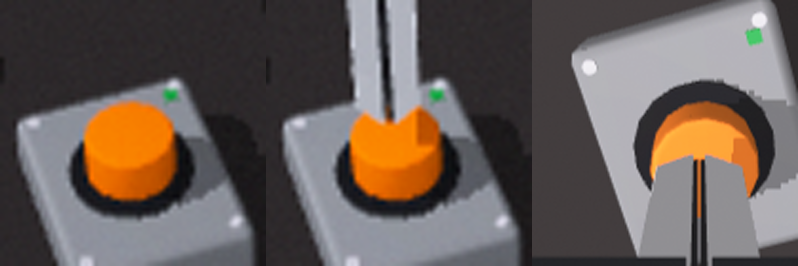

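The close-up shows the fingertips still just above an unpressed button (compared with the start picture), laterally on it. Creep on, watching the force.

Call:
{"method": "move_arm", "body": {
  "dp": [
    [0, 0, -2],
    [0, 0, 0],
    [0, 0, 0]
  ],
  "rotation": [
    [0, 0, 0],
    [0, 0, 0],
    [0, 0, 0]
  ],
  "hand": [0, 0, 0]
}}

```text
clock: 8.9
eef_pos: [501.5, -216.2, 39.6]
eef_rot: [-3.142, -0.0, 1.572]
wrist_force: [-0.2, -0.1, 0.9]
finger_gap: 0.5
finger_force: 0.0
```

Call:
{"method": "move_arm", "body": {
  "dp": [
    [0, 0, -2],
    [0, 0, 0],
    [0, 0, 0]
  ],
  "rotation": [
    [0, 0, 0],
    [0, 0, 0],
    [0, 0, 0]
  ],
  "hand": [0, 0, 0]
}}

```text
clock: 9.28
eef_pos: [501.4, -216.2, 37.6]
eef_rot: [-3.142, -0.0, 1.572]
wrist_force: [-0.2, 0.2, 0.2]
finger_gap: 0.6
finger_force: 0.0
```

Call:
{"method": "move_arm", "body": {
  "dp": [
    [0, 0, -1.5],
    [0, 0, 0],
    [0, 0, 0]
  ],
  "rotation": [
    [0, 0, 0],
    [0, 0, 0],
    [0, 0, 0]
  ],
  "hand": [0, 0, 0]
}}

```text
clock: 9.65
eef_pos: [501.5, -216.2, 36.1]
eef_rot: [-3.142, -0.0, 1.572]
wrist_force: [0.2, -0.0, 0.4]
finger_gap: 0.5
finger_force: 0.0
```

```bash
python3 - <<'E'
from h import *
shot("side","pics/s5.png"); shot("wrist","pics/w5.png")
b=cv2.imread("pics/s5.png")[300:360,270:330]; w=cv2.imread("pics/w5.png")[190:330,230:370]; o=cv2.imread("pics/s3.png")[300:360,270:330]
r=lambda i:cv2.resize(i,(266,266),interpolation=cv2.INTER_CUBIC)
cv2.imwrite("pics/c5.png",np.hstack([r(o),r(b),r(w)]))
for f in("side0","s3","s5"):
    h=cv2.cvtColor(cv2.imread(f"pics/{f}.png")[300:360,270:330],cv2.COLOR_BGR2HSV); m=cv2.inRange(h,(4,170,90),(20,255,255)); ys,xs=np.nonzero(m); print(f,ys.min(),ys.max(),xs.min(),xs.max(),len(ys))
E
```

```text
side0 23 44 19 39 387
s3 24 44 19 39 347
s5 25 44 19 39 315
```

View pics/c5.png

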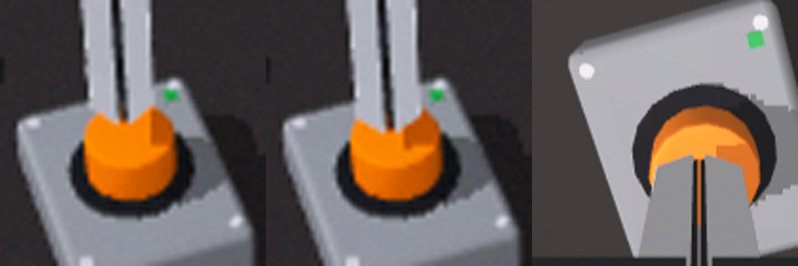

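Both fingertips are still visibly above the button (its orange bottom edge unchanged). Continuing in small steps.

Call:
{"method": "move_arm", "body": {
  "dp": [
    [0, 0, -1.5],
    [0, 0, 0],
    [0, 0, 0]
  ],
  "rotation": [
    [0, 0, 0],
    [0, 0, 0],
    [0, 0, 0]
  ],
  "hand": [0, 0, 0]
}}

```text
clock: 10.12
eef_pos: [501.4, -216.2, 34.6]
eef_rot: [-3.141, -0.0, 1.572]
wrist_force: [0.0, -0.2, 0.3]
finger_gap: 0.7
finger_force: 0.0
```

Call:
{"method": "move_arm", "body": {
  "dp": [
    [0, 0, -1.5],
    [0, 0, 0],
    [0, 0, 0]
  ],
  "rotation": [
    [0, 0, 0],
    [0, 0, 0],
    [0, 0, 0]
  ],
  "hand": [0, 0, 0]
}}

```text
clock: 10.5
eef_pos: [501.5, -216.2, 33.2]
eef_rot: [3.142, -0.0, 1.572]
wrist_force: [-0.2, 0.4, -0.0]
finger_gap: 0.4
finger_force: 0.0
```

```bash
python3 - <<'E'
from h import *
f=[manip.read_state()["wrist_force"][2]]
shot("side","pics/s6.png")
for i in range(6): camera("side"); f.append(manip.read_state()["wrist_force"][2])
print(np.round(f,2))
for f in("side0","s5","s6"):
    h=cv2.cvtColor(cv2.imread(f"pics/{f}.png")[300:360,270:330],cv2.COLOR_BGR2HSV); m=cv2.inRange(h,(4,170,90),(20,255,255)); ys,xs=np.nonzero(m); print(f,ys.min(),ys.max(),len(ys), [int(np.nonzero(m[:,x])[0].min()) for x in range(20,39)])
E
```

```text
[-0.01  0.27  0.35 -0.34  0.01 -0.    0.13]
side0 23 44 387 [27, 26, 25, 25, 24, 24, 24, 23, 23, 23, 23, 23, 24, 24, 24, 25, 25, 26, 27]
s5 25 44 315 [27, 28, 28, 29, 29, 30, 30, 29, 29, 30, 30, 29, 28, 27, 27, 25, 26, 27, 28]
s6 25 44 298 [28, 29, 29, 30, 30, 31, 31, 30, 30, 32, 31, 30, 30, 29, 28, 25, 26, 27, 28]
```

Call:
{"method": "move_arm", "body": {
  "dp": [
    [0, 0, -2],
    [0, 0, 0],
    [0, 0, 0]
  ],
  "rotation": [
    [0, 0, 0],
    [0, 0, 0],
    [0, 0, 0]
  ],
  "hand": [0, 0, 0]
}}

```text
clock: 11.22
eef_pos: [501.5, -216.2, 31.1]
eef_rot: [-3.142, -0.0, 1.572]
wrist_force: [-0.5, -0.6, -0.2]
finger_gap: 0.3
finger_force: 0.0
```

Call:
{"method": "move_arm", "body": {
  "dp": [
    [0, 0, -2],
    [0, 0, 0],
    [0, 0, 0]
  ],
  "rotation": [
    [0, 0, 0],
    [0, 0, 0],
    [0, 0, 0]
  ],
  "hand": [0, 0, 0]
}}

```text
clock: 11.6
eef_pos: [501.5, -216.2, 29.2]
eef_rot: [-3.142, 0.0, 1.572]
wrist_force: [-0.1, -0.2, 0.5]
finger_gap: 0.4
finger_force: 0.0
```

```bash
cat > chk.py <<'E'
from h import *
import sys
f=[manip.read_state()["wrist_force"][2]]
n=sys.argv[1]
shot("side",f"pics/{n}.png")
for i in range(5): camera("side"); f.append(manip.read_state()["wrist_force"][2])
print(np.mean(f).round(2),np.round(f,2),manip.read_state()["eef_pos"][2].round(2),manip.read_state()["clock"])
for g in("side0",n):
    h=cv2.cvtColor(cv2.imread(f"pics/{g}.png")[300:360,270:330],cv2.COLOR_BGR2HSV); m=cv2.inRange(h,(4,170,90),(20,255,255)); ys,xs=np.nonzero(m); print(g,ys.min(),ys.max(),len(ys), [int(np.nonzero(m[:,x])[0].min()) for x in range(20,39)])
E
python3 chk.py s7
```

```text
0.07 [ 0.51 -0.14  0.12  0.05  0.42 -0.55] 29.17 11.9
side0 23 44 387 [27, 26, 25, 25, 24, 24, 24, 23, 23, 23, 23, 23, 24, 24, 24, 25, 25, 26, 27]
s7 25 44 275 [29, 30, 31, 31, 32, 33, 33, 32, 31, 33, 33, 32, 31, 30, 30, 25, 26, 27, 28]
```

Call:
{"method": "move_arm", "body": {
  "dp": [
    [0, 0, -2],
    [0, 0, 0],
    [0, 0, 0]
  ],
  "rotation": [
    [0, 0, 0],
    [0, 0, 0],
    [0, 0, 0]
  ],
  "hand": [0, 0, 0]
}}

```text
clock: 12.28
eef_pos: [501.5, -216.2, 27.2]
eef_rot: [3.141, 0.0, 1.572]
wrist_force: [0.5, -0.4, 1.0]
finger_gap: 0.6
finger_force: 0.5
```

```bash
python3 chk.py s8
```

```text
0.85 [0.99 0.67 0.7  1.11 0.68 0.96] 27.2 12.575
side0 23 44 387 [27, 26, 25, 25, 24, 24, 24, 23, 23, 23, 23, 23, 24, 24, 24, 25, 25, 26, 27]
s8 25 44 261 [29, 31, 31, 32, 33, 33, 34, 33, 33, 34, 34, 33, 32, 31, 31, 25, 26, 27, 28]
```

Contact now (0.85 N). Pressing on through the first stage.

Call:
{"method": "move_arm", "body": {
  "dp": [
    [0, 0, -2],
    [0, 0, -2],
    [0, 0, 0]
  ],
  "rotation": [
    [0, 0, 0],
    [0, 0, 0],
    [0, 0, 0]
  ],
  "hand": [0, 0, 0]
}}

```text
clock: 12.95
eef_pos: [501.5, -216.2, 23.1]
eef_rot: [3.142, 0.0, 1.572]
wrist_force: [1.2, -0.6, 2.7]
finger_gap: 0.4
finger_force: 1.2
```

Call:
{"method": "move_arm", "body": {
  "dp": [
    [0, 0, -1],
    [0, 0, 0]
  ],
  "rotation": [
    [0, 0, 0],
    [0, 0, 0]
  ],
  "hand": [0, 0]
}}

```text
clock: 13.2
eef_pos: [501.5, -216.2, 22.2]
eef_rot: [3.141, 0.0, 1.572]
wrist_force: [1.1, -0.4, 2.6]
finger_gap: 0.5
finger_force: 1.4
```

```bash
python3 chk.py s9
```

```text
2.82 [2.63 3.32 3.43 2.21 2.93 2.39] 22.21 13.5
side0 23 44 387 [27, 26, 25, 25, 24, 24, 24, 23, 23, 23, 23, 23, 24, 24, 24, 25, 25, 26, 27]
s9 27 44 222 [30, 33, 33, 34, 35, 35, 36, 36, 34, 36, 36, 35, 34, 33, 33, 27, 28, 29, 30]
```

Call:
{"method": "move_arm", "body": {
  "dp": [
    [0, 0, -0.5],
    [0, 0, 0]
  ],
  "rotation": [
    [0, 0, 0],
    [0, 0, 0]
  ],
  "hand": [0, 0]
}}

```text
clock: 13.75
eef_pos: [501.6, -216.2, 21.9]
eef_rot: [3.141, 0.0, 1.572]
wrist_force: [-0.2, 0.4, 5.7]
finger_gap: 0.6
finger_force: 3.0
```

Call:
{"method": "move_arm", "body": {
  "dp": [
    [0, 0, -0.4],
    [0, 0, 0]
  ],
  "rotation": [
    [0, 0, 0],
    [0, 0, 0]
  ],
  "hand": [0, 0]
}}

```text
clock: 14.0
eef_pos: [501.7, -216.3, 21.8]
eef_rot: [3.141, 0.0, 1.572]
wrist_force: [-1.8, 0.4, 9.0]
finger_gap: 0.6
finger_force: 4.7
```

At the halfway stop (9 N, below the 11 N threshold). Hold 1.1 s, press fully (6 mm more), hold briefly, then release.

Call:
{"method": "move_arm", "body": {
  "dp": [
    [0, 0, 0],
    [0, 0, 0],
    [0, 0, 0],
    [0, 0, 0],
    [0, 0, 0],
    [0, 0, 0],
    [0, 0, 0],
    [0, 0, 0],
    [0, 0, 0]
  ],
  "rotation": [
    [0, 0, 0],
    [0, 0, 0],
    [0, 0, 0],
    [0, 0, 0],
    [0, 0, 0],
    [0, 0, 0],
    [0, 0, 0],
    [0, 0, 0],
    [0, 0, 0]
  ],
  "hand": [0, 0, 0, 0, 0, 0, 0, 0, 0]
}}

```text
clock: 15.12
eef_pos: [501.7, -216.3, 21.8]
eef_rot: [3.141, 0.0, 1.572]
wrist_force: [-1.9, 0.5, 8.4]
finger_gap: 0.3
finger_force: 4.6
```

Call:
{"method": "move_arm", "body": {
  "dp": [
    [0, 0, -2],
    [0, 0, -2],
    [0, 0, -2],
    [0, 0, 0]
  ],
  "rotation": [
    [0, 0, 0],
    [0, 0, 0],
    [0, 0, 0],
    [0, 0, 0]
  ],
  "hand": [0, 0, 0, 0]
}}

```text
clock: 15.62
eef_pos: [501.8, -216.4, 16.1]
eef_rot: [3.141, 0.0, 1.572]
wrist_force: [-2.3, 2.0, 13.6]
finger_gap: 0.4
finger_force: 7.0
```

Call:
{"method": "move_arm", "body": {
  "dp": [
    [0, 0, -0.6],
    [0, 0, -0.6],
    [0, 0, 0]
  ],
  "rotation": [
    [0, 0, 0],
    [0, 0, 0],
    [0, 0, 0]
  ],
  "hand": [0, 0, 0]
}}

```text
clock: 16.0
eef_pos: [502.0, -216.5, 15.6]
eef_rot: [3.14, 0.001, 1.572]
wrist_force: [-4.6, 2.6, 19.8]
finger_gap: 0.5
finger_force: 9.8
```

At the bottom (19.8 N). Letting go upward.

Call:
{"method": "move_arm", "body": {
  "dp": [
    [0, 0, 5],
    [0, 0, 10],
    [0, 0, 20],
    [0, 0, 30],
    [0, 0, 40],
    [0, -30, 20],
    [-30, -50, 0],
    [-30, -50, 0],
    [0, 0, 0],
    [0, 0, 0]
  ],
  "rotation": [
    [0, 0, 0],
    [0, 0, 0],
    [0, 0, 0],
    [0, 0, 0],
    [0, 0, 0],
    [0, 0, 0],
    [0, 0, 0],
    [0, 0, 0],
    [0, 0, 0],
    [0, 0, 0]
  ],
  "hand": [0, 0, 0, 0, 0, 0, 0, 0, 0, 0]
}}

```text
clock: 17.25
eef_pos: [441.4, -345.8, 138.8]
eef_rot: [-3.141, -0.001, 1.571]
wrist_force: [0.8, 0.8, -0.2]
finger_gap: 0.1
finger_force: 0.0
```

```bash
python3 chk.py s10; python3 - <<'E'
from h import *
shot("top","pics/t3.png")
a=cv2.imread("pics/t3.png")[140:350,200:480]; b=cv2.imread("pics/s10.png")[200:380,220:440]
cv2.imwrite("pics/c6.png",np.vstack([cv2.resize(a,(400,300)),cv2.resize(b,(400,300))]))
E
```

```text
-0.03 [-0.16  0.45 -0.4  -0.22 -0.53  0.7 ] 139.05 17.55
side0 23 44 387 [27, 26, 25, 25, 24, 24, 24, 23, 23, 23, 23, 23, 24, 24, 24, 25, 25, 26, 27]
s10 23 44 388 [27, 26, 25, 25, 24, 24, 24, 23, 23, 23, 23, 23, 24, 24, 24, 25, 25, 26, 27]
```

View pics/c6.png

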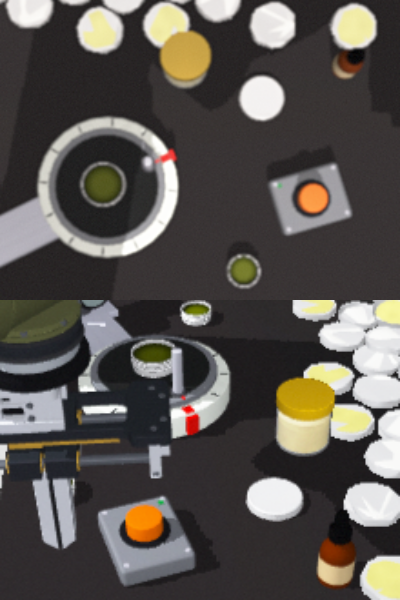

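The post is at the red mark, the tin is centred, the button is up again (identical to the start), the bystanders are in place and the arm is clear.

```bash
python3 -c "
from cell import manip
print(manip.sign_off())"
```

```text
the job is handed in; nothing more can be done
None
```

I turned the turntable to the red mark, held the button at its halfway stop for over a second, pressed it fully down and let it come back up, then handed the job in at about 18 s; the last picture showed the tin centred and the jar, dropper bottle and lid in place, but sign-off gave no verdict.

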